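# Build up the brush hanger

## Task

Put together the brush hanger: slide the three toothed plates onto its splined hub one at a time, boss up and fully home, first a long-tab plate with its tab over the drip trough, then the wide-tab plate with its tab the opposite way, over the bare end, then the other long-tab plate again over the trough. Then swing the keeper bar over the top of the stack, right up to its stop, without shoving or knocking over the can and the paints.

Things in the scene. Friction and masses are not known exactly. Their poses are not given: they have to be found in the camera images.
- rack: brush hanger, fixed: wooden board 165 x 215 x 12 mm. Origin under the hub's axis, on the table; z up. +y: towards the board end with the open steel drip trough (100 x 62 mm, rim 22 mm above the table, lower than the hub's shoulder); -y: towards the bare end; +x: towards the keeper's pillar
- hub_seat (a point): centre of the top of the hub's round steel shoulder (56 mm diameter, 30 mm above the table), where the first plate rests; axes as rack. A cross-shaped steel post (24 x 7 mm bars crossed, along x and y, top 3 mm slimmer) stands 40 mm above it: 2 mm play all round in a plate's hole, fits in any of four quarter-turns. Plates stack at 14 mm each
- keeper (a joint): swing of the keeper, a flat level aluminium bar 105 x 16 x 6 mm on a pillar, underside 75 mm above the table (3 mm above a full stack). 0 = parked, swung away; grows counter-clockwise from above; 2.2 rad = at its stop, straight across the hub (pointing to the rack's -x). Stays where left; about 1 N at the knob moves it
- pivot (a point): the keeper's axis, 85 mm from the hub's axis towards the rack's +x, at the top of the pillar (18 mm diameter), 75 mm above the table; fixed, axes as rack
- keeper_knob (a point): the keeper's upright round black knob, 14 mm diameter, 22 mm tall, on the bar 52 mm from the pivot. This point: its centre, half-way up (92 mm above the table; bar top at 81 mm)
- long1: a long-tab plate: flat aluminium plate 5 mm thick, lying boss up, about 110 g, eight blunt teeth round it (74 mm over the teeth) and one tab along its own +y: LONG narrow tab, 38 mm wide, ending 82 mm from the hole's axis, with two wide slots (three prongs). Origin: under the hole's axis, at the underside; z up
- long1_mid (a point): centre of long1, on the hole's axis, 7 mm above the underside, axes as the plate. Round it a raised square boss 38 x 38 mm, sides along x and y, top 14 mm above the underside (9 mm above the plate's body): grip across any two opposite sides. Through it a cross-shaped hole: two 28 x 11 mm slots crossed, along x and y
- long1_tab (a point): point on the middle line of long1's tab, 60 mm along the plate's +y from the hole's axis, 2.5 mm above the underside
- long2: the other, identical long-tab plate: flat aluminium plate 5 mm thick, lying boss up, about 110 g, eight blunt teeth round it (74 mm over the teeth) and one tab along its own +y: LONG narrow tab, 38 mm wide, ending 82 mm from the hole's axis, with two wide slots (three prongs). Origin: under the hole's axis, at the underside; z up
- long2_mid (a point): centre of long2, on the hole's axis, 7 mm above the underside, axes as the plate. Round it a raised square boss 38 x 38 mm, sides along x and y, top 14 mm above the underside (9 mm above the plate's body): grip across any two opposite sides. Through it a cross-shaped hole: two 28 x 11 mm slots crossed, along x and y
- long2_tab (a point): point on the middle line of long2's tab, 60 mm along the plate's +y from the hole's axis, 2.5 mm above the underside
- wide: the wide-tab plate: flat aluminium plate 5 mm thick, lying boss up, about 110 g, eight blunt teeth round it (74 mm over the teeth) and one tab along its own +y: SHORT WIDE tab, 70 mm wide, ending 64 mm from the hole's axis, with five narrow slots (six prongs). Origin: under the hole's axis, at the underside; z up
- wide_mid (a point): centre of wide, on the hole's axis, 7 mm above the underside, axes as the plate. Round it a raised square boss 38 x 38 mm, sides along x and y, top 14 mm above the underside (9 mm above the plate's body): grip across any two opposite sides. Through it a cross-shaped hole: two 28 x 11 mm slots crossed, along x and y
- wide_tab (a point): point on the middle line of wide's tab, 60 mm along the plate's +y from the hole's axis, 2.5 mm above the underside
- brush_can: bystander: ribbed steel can 84 mm diameter, 110 mm tall, full of brushes (to 260 mm); origin at the centre of its underside
- paint_bottle: bystander: blue paint bottle 60 mm diameter, 160 mm tall; origin at the centre of its underside
- paint_jar: bystander: squat green paint jar 68 mm diameter, 75 mm tall; origin at the centre of its underside
Things that resemble listed ones, but are neither listed nor needed, are in the scene too. What is shaped like the long1 but blue or yellow is not meant.

How it is judged:
By the outcome, as a careful person would: the job done as asked, in the order asked, and still so for the second after the job is handed in, with the robot touching nothing.
It also fails if it takes over 72 s, if anything falls off the work surface, if the arm or the gripper's body presses on something with over 40 N, if the wrist force passes 120 N, or if a joint passes its speed limit or range.

## Robot

A 6-joint arm with a two-finger parallel gripper is mounted at the origin on the work surface. World frame = base frame: x ahead of the robot, y to its left, z up, the work surface at z = 0. Lengths are in mm, angles in rad, forces in N, time in s.
With the tool pointing down it reaches from about 275 to 725 mm from the base axis. Payload 5.6 kg.
Tool frame: the origin (TCP) lies on the centre line of the jaws, within the pads' length; the fingertips stand 14 mm ahead of it and the grasp point (between the pads) lies 5 mm behind it; z points along the fingers, y is the line along which they close (so a half turn about z gives the same grasp; the last joint's range is limited). The gripper opens to 85 mm and grips with 20 to 120 N. Pads are 22 mm wide; open, the fingers measure 114 mm over their backs; the gripper's body (76 mm by 85 mm) begins 54 mm behind the grasp point. The pads swing forward as they close: fully open they stand 13 mm farther back than shut.
Start: joints at [-0.933, 0.255, 0.108, 0, -1.424, -0.285], TCP at [190.059, -516.111, 245.283] pointing down, gripper open.
Joint ranges: [-2.95, 2.95], [-1.21, 1.97], [-1.09, 1.5], [-2.87, 1.71], [-2.94, -0.07], [-3.05, 3.05]. Speed limits (rad/s): [2.57, 2.57, 3.14, 3.14, 3.14, 3.14].

## Interface

Orientations are given as a 3x3 rotation matrix whose columns are the frame's x, y, z axes.
In Python, from bench import bot gives the robot as it stands.
- The arm moves only by the shell command python3 -m crank 'ROWS'. ROWS is a JSON object of lists of equal length, an entry for each row: "grip": the opening, from -1 (shut) to 1 (fully open); "delta_pos": the shift along the world's x, y, z normalised to -1 to 1, where 1 is 12 cm, a list of three; "roll": the turn about the world's z normalised to -1 to 1, where 1 is 90 degrees. In form: {"grip": [grip, ...], "delta_pos": [[dx, dy, dz], ...], "roll": [roll, ...]}. A call has 1 to 5 rows; each row is the pose to reach, as a shift and turn from the pose commanded when the call began; what a row does not reach only later rows make up. A row lasts 1/10 s, in which the tool goes at most 50 mm and 8.59 degrees, less where a joint would pass 70% of its speed; a pose out of reach is approached as far as the arm can. A call with a number of a shift or a turn outside -1 to 1 is refused whole. A call with a gripper value outside its range is refused whole. The fingers move at their own pace and stop on an object; the grip force is fixed at half the most. Time passes only in rows, so rows that repeat a pose let the fingers close. It gives the time, the measured TCP pose, the force, the opening and the grip force at its end, in the units of the state.
- bot.sense(): the state, without advancing time (a new reading comes with each control period).
- bot.snapshot(name): name is "scene" or "side" or "wrist"; returns a dict with "img" (420x560x3 uint8, red, green, blue), "z_map" (420x560 float32, mm along the optical axis (not along the pixel's ray), 0 where there is no reading), "K" (3x3 intrinsics, pixels), "R" (3x3) and "t" (3): a world point X has camera coordinates R X + t; the wrist camera has in their place "mount" (4x4, takes a point from camera to tool coordinates, whose origin is the TCP and whose axes are the flange's). Camera axes: x right, y down, z forward; pixel columns grow to the right and rows downward; lengths in mm; the calibration is good to about 2 mm. A picture is of the moment at which its call begins: read the wrist's pose just before it.
- bot.sign_off(): hands the job in; it is judged then, once.
The state is a dict: "time_s": time; "joint_pos": joint angles; "qvel": joint speeds; "joint_torque": joint torques, N m; "tool_pos": TCP position; "tool_rot": TCP orientation; "wrist_force": force on the tool from outside, world axes, zero at the start; "moment": the same for the moment, N m; "gripper_width": finger opening in mm; "finger_force": force on a finger pad.
Only numpy, scipy, OpenCV 4.12 (cv2) and the standard library are available. Lean on these libraries where they do the work, as an engineer would, in place of code of your own. Each camera call takes 0.05 s, during which the arm holds its last target. There are 200 camera calls.

## Working session

There is one attempt and no reset: what is moved stays moved. The work goes in short steps, Python scripts to look and compute and a shell command to move; the robot and the scene stay as the last step left them, time stands still between calls to the robot, and variables do not carry over. Pictures are saved under pics/ and viewed, at most 11 in all, crops included, and the job is handed in when it is done.

```bash
mkdir -p pics; ls
python3 - <<'E'
from bench import bot
import cv2,numpy as np,pickle
s=bot.sense();print(s)
d={}
for n in("scene","side","wrist"):
    d[n]=bot.snapshot(n);cv2.imwrite(f"pics/{n}0.png",d[n]["img"][:,:,::-1])
    print(n,d[n]["K"].tolist(),{k:np.round(d[n][k],3).tolist() for k in("R","t","mount") if k in d[n]})
pickle.dump(d,open("d0.pkl","wb"))
E
```

```text
pics
{'time_s': 0.0, 'joint_pos': array([-9.33408939e-01,  2.55749849e-01,  1.06971172e-01, -4.56326325e-04,
       -1.42391379e+00, -2.84629378e-01]), 'qvel': array([-0.00185842,  0.00020949, -0.00119863,  0.00181516,  0.00050064,
        0.00047601]), 'joint_torque': array([-1.68366541e-04, -3.86627162e+01,  2.37940353e+01,  5.36518425e+00,
       -6.06018715e-03,  1.62467961e-05]), 'tool_pos': array([ 189.91098915, -515.65542948,  244.38388163]), 'tool_rot': array([[-9.38446607e-01, -3.45423478e-01, -7.65601660e-04],
       [-3.45424313e-01,  9.38444901e-01,  1.79246310e-03],
       [ 9.93161343e-05,  1.94658834e-03, -9.99998100e-01]]), 'wrist_force': array([ 0.46927811,  0.43534943, -0.13184099]), 'moment': array([-0.00454399, -0.02719126,  0.04254759]), 'finger_force': 0.0, 'gripper_width': 85.34292603447446}
scene [[388.8037640431281, 0.0, 288.20580543156507], [0.0, 388.8037640431281, 210.13002209684853], [0.0, 0.0, 1.0]] {'R': [[0.516, 0.857, -0.004], [0.473, -0.289, -0.832], [-0.714, 0.427, -0.555]], 't': [-213.682, -198.488, 1374.027]}
side [[431.57679806081853, 0.0, 282.65769792225575], [0.0, 431.57679806081853, 216.8807285047607], [0.0, 0.0, 1.0]] {'R': [[-0.998, -0.058, -0.006], [-0.036, 0.691, -0.722], [0.046, -0.72, -0.692]], 't': [544.448, 128.102, 1172.715]}
wrist [[291.13622307034717, 0.0, 278.0393034591065], [0.0, 291.13622307034717, 212.6783137493472], [0.0, 0.0, 1.0]] {'mount': [[-0.0, -0.957, -0.289, 73.353], [1.0, -0.001, 0.001, -0.661], [-0.001, -0.289, 0.957, -127.787], [0.0, 0.0, 0.0, 1.0]]}
```

View pics/scene0.png

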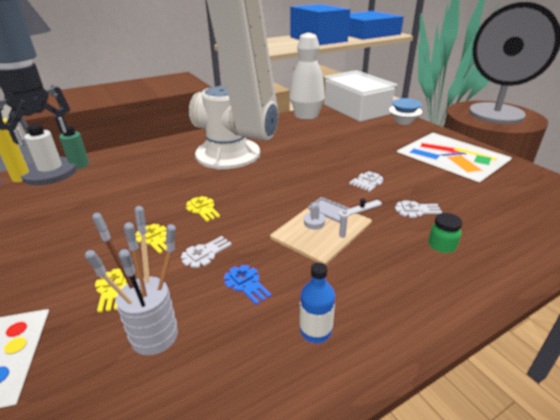

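View pics/side0.png

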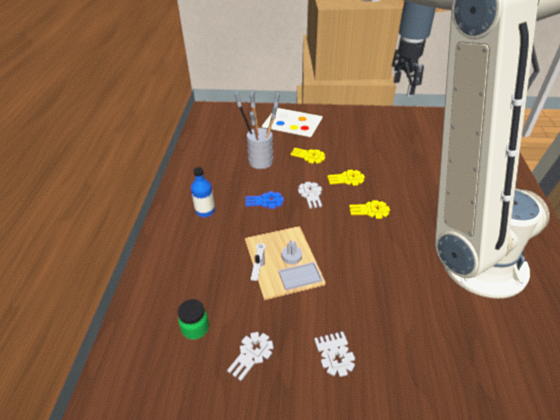

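Plates that could be meant, in the side view: aluminium long-tab at (311,192) and (252,352), aluminium wide-tab at (336,355). The distractors are yellow at (309,156), (347,178), (371,209) and blue at (266,200). I choose the three grey ones. Rack hub is at about (291,252), keeper knob at (258,258).

```bash
cat > h.py <<'E'
import numpy as np,cv2
def cam(d,s=None):
    if "mount" in d:
        T=np.eye(4);T[:3,:3]=s["tool_rot"];T[:3,3]=s["tool_pos"];M=T@d["mount"]
        R=M[:3,:3].T;return d["K"],R,-R@M[:3,3]
    return d["K"],np.array(d["R"]),np.array(d["t"])
def cast(c,uv,z):
    K,R,t=c;uv=np.atleast_2d(uv).astype(float);C=-R.T@t
    r=(np.linalg.inv(K)@np.c_[uv,np.ones(len(uv))].T).T@R
    return C+r*((z-C[2])/r[:,2])[:,None]
def proj(c,X):
    K,R,t=c;p=(np.atleast_2d(X)@R.T+t)@K.T;return p[:,:2]/p[:,2:]
def rect(c,img,x0,y0,n,z,s=2.):   # metric top view: pixel (i,j) -> x0+i/s, y0+j/s
    q=np.float32([[0,0],[n,0],[n,n],[0,n]]);X=np.c_[x0+q[:,0]/s,y0+q[:,1]/s,np.full(4,z)]
    H=cv2.getPerspectiveTransform(proj(c,X).astype(np.float32),q)
    return cv2.warpPerspective(img,H,(n,n))
def plate(c,img,guess,z=5,half=110):
    x0,y0=guess[0]-half,guess[1]-half;im=rect(c,img,x0,y0,4*half,z)
    hsv=cv2.cvtColor(im,cv2.COLOR_RGB2HSV);m=((hsv[...,1]<60)&(hsv[...,2]>105)).astype(np.uint8)
    m=cv2.morphologyEx(m,cv2.MORPH_CLOSE,np.ones((3,3)))
    cs,_=cv2.findContours(m,cv2.RETR_EXTERNAL,2)
    k=min((q for q in cs if cv2.contourArea(q)>6000),key=lambda q:abs(cv2.pointPolygonTest(q,(2*half,2*half),True)) if cv2.pointPolygonTest(q,(2*half,2*half),True)<0 else -1)
    f=np.zeros_like(m);cv2.drawContours(f,[k],-1,1,-1)
    D=cv2.distanceTransform(f,2,5);ys,xs=np.where(D>D.max()-1.);cen=np.array([xs.mean(),ys.mean()])
    ys,xs=np.where(f>0);P=np.c_[xs,ys]-cen;far=P[np.hypot(*P.T)>2*44]
    v=far.mean(0) if len(far) else P.mean(0)
    return np.array([x0,y0])+cen/2,np.arctan2(v[1],v[0]),D.max()/2,np.hypot(*P.T).max()/2,im,f
E
python3 - <<'E'
from h import *
import pickle
d=pickle.load(open("d0.pkl","rb"));
from bench import bot
s=bot.sense()
for n,pp in(("side",dict(A=(311,190),B=(255,348),W=(336,355))),("scene",dict(A=(200,254),B=(408,208),W=(370,180)))):
    c=cam(d[n])
    for k,uv in pp.items():
        g=cast(c,[uv],5)[0]
        try:
            r=plate(c,d[n]["img"],g);print(n,k,g.round(),r[0].round(1),"tab deg",np.degrees(r[1]).round(1),r[2],r[3].round(1))
        except Exception as e: print(n,k,g.round(),"fail",e)
cs=cam(d["side"]);cc=cam(d["scene"])
# depth points around the rack
for n,c in(("side",cs),("scene",cc)):
    K,R,t=c;Z=d[n]["z_map"];v,u=np.mgrid[:420,:560];X=np.stack([(u-K[0,2])/K[0,0]*Z,(v-K[1,2])/K[1,1]*Z,Z],-1)
    W=(X-t)@R
    hub=cast(cs,[(291,252)],50)[0]
    near=(np.hypot(W[...,0]-hub[0],W[...,1]-hub[1])<140)&(Z>0)
    img=d[n]["img"].astype(int);hsv=cv2.cvtColor(d[n]["img"],cv2.COLOR_RGB2HSV)
    for nm,lo,hi,mx in(("board",8,16,256),("postbar",60,73,256),("keep",76,86,80),("knob",86,110,256),("shoulder",27,33,80)):
        m=near&(W[...,2]>lo)&(W[...,2]<hi)&(hsv[...,1]<mx)
        if nm=="board":m&=hsv[...,1]>70
        p=W[m];print(n,nm,len(p),p.mean(0).round(1) if len(p) else "")
        if nm in("board","keep") and len(p)>5: 
            b=cv2.minAreaRect(p[:,:2].astype(np.float32));print("  rect",np.round(b[0],1),np.round(b[1],1),round(b[2],1), cv2.boxPoints(b).round().tolist())
    for nm,lo,hi in(("can",[0,0,0],0),):pass
for nm,uv,z in(("can",(260,165),0),("bottle",(204,213),0),("jar",(193,335),0)):print(nm,cast(cs,[uv],z)[0].round())
im=cv2.resize(d["side"]["img"][220:305,235:335],None,fx=6,fy=6,interpolation=2);cv2.imwrite("pics/rack0.png",im[:,:,::-1])
E
```

```text
side A [ 470. -281.    5.] [ 475.2 -283.8] tab deg 103.7 37.476746 89.3
side B [592. 286.   5.] [591.2 284. ] tab deg 59.4 31.478292 84.7
side W [407. 293.   5.] [405.7 302.3] tab deg -74.5 31.198462 73.1
scene A [ 475. -279.    5.] [ 474.8 -283.6] tab deg 102.5 37.358143 87.1
scene B [588. 281.   5.] [590.  287.3] tab deg 53.6 41.06279 84.8
scene W [412. 297.   5.] [404.3 303.4] tab deg -75.2 39.74884 80.4
side board 2109 [554.8  18.8  12.7]
  rect [543.9  20.4] [166.1 218.8] 19.8 [[429.0, 95.0], [503.0, -111.0], [659.0, -54.0], [585.0, 151.0]]
side postbar 58 [523.6  14.4  66.9]
side keep 188 [602.2  87.2  81.8]
  rect [601.5  86.9] [114.6  22. ] 89.5 [[590.0, 30.0], [612.0, 29.0], [613.0, 144.0], [591.0, 144.0]]
side knob 54 [602.4  85.2  95.9]
side shoulder 170 [523.   20.6  30.5]
scene board 2275 [569.3  -4.1  12.1]
  rect [545.8  20.3] [167.5 214.9] 19.7 [[431.0, 93.0], [503.0, -109.0], [661.0, -53.0], [588.0, 150.0]]
scene postbar 89 [554.7  20.9  66.3]
scene keep 214 [606.3  80.7  80.7]
  rect [605.6  84.7] [112.   21.4] 85.7 [[591.0, 30.0], [612.0, 28.0], [620.0, 140.0], [599.0, 141.0]]
scene knob 56 [606.4  84.8  95. ]
scene shoulder 186 [534.8  11.1  29.9]
can [ 648. -412.    0.]
bottle [ 797. -161.    0.]
jar [743. 258.   0.]
```

View pics/rack0.png

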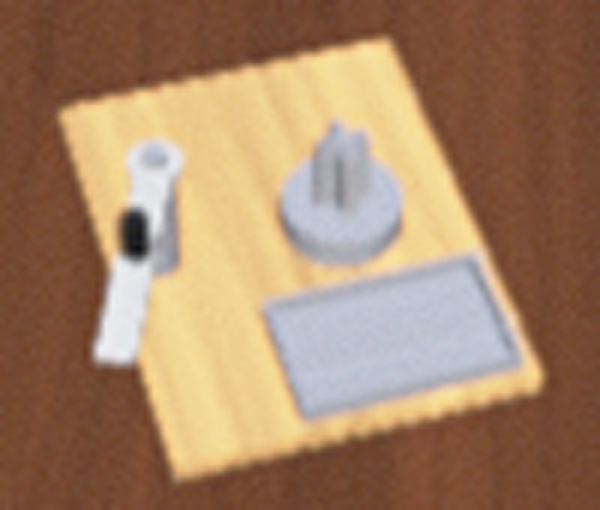

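```bash
python3 -m crank '{"grip":[1,1,1],"delta_pos":[[0.264,0.215,-0.1],[0.53,0.43,-0.2],[0.8,0.64,-0.32]],"roll":[0,0,-0.078]}' >/dev/null
python3 -m crank '{"grip":[1,1,1],"delta_pos":[[0.264,0.215,-0.1],[0.53,0.43,-0.2],[0.8,0.64,-0.32]],"roll":[0,0,0]}' >/dev/null
python3 -m crank '{"grip":[1,1,1,1,1],"delta_pos":[[0.264,0.215,-0.1],[0.53,0.43,-0.2],[0.78,0.65,-0.32],[0.78,0.65,-0.32],[0.78,0.65,-0.32]],"roll":[0,0,0,0,0]}'
cat > look.py <<'E'
import sys;from h import *;from bench import bot
name,gx,gy=sys.argv[1],float(sys.argv[2]),float(sys.argv[3]);zb=float(sys.argv[4]) if len(sys.argv)>4 else 14
s=bot.sense();d=bot.snapshot("wrist");c=cam(d,s)
r=plate(c,d["img"],(gx,gy),half=100,z=5)
R=s["tool_rot"];ya=np.degrees(np.arctan2(R[1,1],R[0,1]))
print("t",s["time_s"],"tcp",s["tool_pos"].round(1),"tool y deg",ya.round(1),"F",s["wrist_force"].round(1))
print("plate",r[0].round(1),"tab deg",np.degrees(r[1]).round(1),r[2],r[3])
K,Rc,t=c;Z=d["z_map"];v,u=np.mgrid[:420,:560];W=(np.stack([(u-K[0,2])/K[0,0]*Z,(v-K[1,2])/K[1,1]*Z,Z],-1)-t)@Rc
m=(Z>0)&(abs(W[...,2]-zb)<3)&(np.hypot(W[...,0]-r[0][0],W[...,1]-r[0][1])<45)
n,l,st,_=cv2.connectedComponentsWithStats(m.astype(np.uint8));k=1+st[1:,4].argmax()
b=cv2.minAreaRect(W[l==k][:,:2].astype(np.float32));print("boss",np.round(b,1) if 0 else b)
im=d["img"].copy()
for p in (s["tool_pos"],[*b[0],zb]): cv2.circle(im,tuple(int(q) for q in proj(c,p)[0]),3,(255,0,0),-1)
cv2.imwrite(f"pics/{name}.png",im[:,:,::-1])
E
python3 look.py A 475 -284
```

```text
time_s: 1.25
tool_pos: [475.7, -283.8, 129.3]
tool_rot: [[-0.973, -0.23, -0.002], [-0.23, 0.973, 0.0], [0.002, 0.001, -1.0]]
wrist_force: [-0.1, -1.0, 0.0]
gripper_width: 85.9
finger_force: 0.0
t 1.25 tcp [ 475.7 -283.8  129.3] tool y deg 103.3 F [-0.1 -1.   0. ]
plate [ 476.  -285.1] tab deg 103.2 25.492249 83.74717214912518
boss ((476.2549133300781, -285.0958557128906), (38.346275329589844, 37.850059509277344), 13.630223274230957)
```

View pics/A.png

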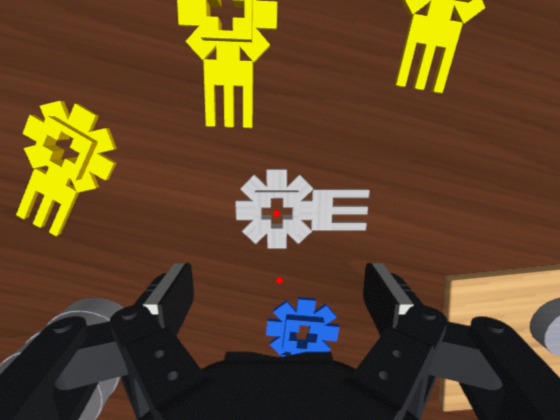

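The grey plate is at (277,213) with its three-pronged tab to the right and yellow and blue look-alikes around it, so the choice is confirmed. The boss is at (476.3,-285.1), tab at 103.4°.

```bash
python3 -m crank '{"grip":[0.4,0.4,0.4,0.4,0.4],"delta_pos":[[0.005,-0.011,-0.35],[0.005,-0.011,-0.7],[0.005,-0.011,-0.85],[0.005,-0.011,-0.91],[0.005,-0.011,-0.91]],"roll":[0,0,0,0,0]}'
python3 -m crank '{"grip":[-1,-1,-1,-1,-1],"delta_pos":[[0,0,0],[0,0,0],[0,0,0],[0,0,0],[0,0,0]],"roll":[0,0,0,0,0]}'
```

```text
time_s: 1.8
tool_pos: [475.6, -286.6, 20.9]
tool_rot: [[-0.974, -0.227, -0.001], [-0.227, 0.974, -0.0], [0.001, 0.0, -1.0]]
wrist_force: [-0.5, 0.1, 0.3]
gripper_width: 60.0
finger_force: 0.0
time_s: 2.3
tool_pos: [477.3, -286.5, 23.1]
tool_rot: [[-0.973, -0.229, 0.003], [-0.229, 0.973, -0.002], [-0.003, -0.002, -1.0]]
wrist_force: [-1.6, 0.5, 5.9]
gripper_width: 35.5
finger_force: 59.5
```

Run:
```python
from h import *
import pickle
d=pickle.load(open("d0.pkl","rb"))
for n in("side","scene"):
    c=cam(d[n]);hs=cv2.cvtColor(d[n]["img"],cv2.COLOR_RGB2HSV)
    # board outline on z=12
    m=((hs[...,0]>10)&(hs[...,0]<25)&(hs[...,2]>150)&(hs[...,1]>60)&(hs[...,1]<170)).astype(np.uint8)
    u,v=proj(c,[545,20,12])[0].astype(int);w=np.zeros_like(m);w[v-60:v+60,u-70:u+70]=1;m*=w
    P=cast(c,np.argwhere(m)[:,::-1],12)[:,:2].astype(np.float32);print(n,"board",cv2.minAreaRect(P))
print("side shoulder ctr",cast(cam(d["side"]),[(291.8,254.5)],30).round(1),"pivot",cast(cam(d["side"]),[(235+155/6,220+157/6)],81).round(1),"tip",cast(cam(d["side"]),[(235+118/6,220+352/6)],81).round(1))
```

```text
side board ((543.20263671875, 23.723907470703125), (168.66226196289062, 225.49322509765625), 19.882568359375)
scene board ((545.6068725585938, 19.567596435546875), (176.207275390625, 230.88259887695312), 20.195444107055664)
side shoulder ctr [[519.4  19.7  30. ]] pivot [[599.1  40.1  81. ]] tip [[603.9 146.1  81. ]]
```

```bash
python3 -m crank '{"grip":[-1,-1,-1,-1],"delta_pos":[[0,0,0.2],[0,0,0.6],[0.1,0.3,1],[0.18,0.7,1]],"roll":[0,0,0,0]}'
python3 -m crank '{"grip":[-1,-1,-1,-1],"delta_pos":[[0.2,0.35,0.1],[0.2,0.7,0.15],[0.2,0.75,0.15],[0.2,0.75,0.15]],"roll":[0,0.072,0.072,0.072]}'
cat > hub.py <<'E'
from h import *;from bench import bot;import sys
s=bot.sense();d=bot.snapshot("wrist");c=cam(d,s);K,Rc,t=c;Z=d["z_map"]
v,u=np.mgrid[:420,:560];W=(np.stack([(u-K[0,2])/K[0,0]*Z,(v-K[1,2])/K[1,1]*Z,Z],-1)-t)@Rc
R=s["tool_rot"];print("t",s["time_s"],"tcp",s["tool_pos"].round(1),"tooly",np.degrees(np.arctan2(R[1,1],R[0,1])).round(2),"w",s["gripper_width"])
g=np.array([521,17.])
D=np.hypot(W[...,0]-g[0],W[...,1]-g[1])
def pts(lo,hi,r,r0=0):return W[(Z>0)&(W[...,2]>lo)&(W[...,2]<hi)&(D<r)&(D>=r0)]
p=pts(66,74,30)
if len(p):print("posttop",len(p),p.mean(0).round(1),cv2.minAreaRect(p[:,:2].astype(np.float32)))
p=pts(27,33,45)
if len(p):print("shoulder",len(p),p.mean(0).round(1),cv2.minEnclosingCircle(p[:,:2].astype(np.float32)))
p=pts(9,15,160);
if len(p):print("board",len(p),cv2.minAreaRect(p[:,:2].astype(np.float32)))
im=d["img"].copy();cv2.circle(im,tuple(int(q) for q in proj(c,[*g,70])[0]),2,(255,0,0),-1)
cv2.imwrite(f"pics/{sys.argv[1]}.png",im[:,:,::-1])
E
python3 hub.py hub1
```

```text
time_s: 2.7
tool_pos: [499.6, -209.9, 146.2]
tool_rot: [[-0.974, -0.225, 0.011], [-0.225, 0.974, -0.004], [-0.01, -0.006, -1.0]]
wrist_force: [1.8, 0.9, -1.4]
gripper_width: 35.3
finger_force: 60.4
time_s: 3.1
tool_pos: [520.7, -116.9, 158.7]
tool_rot: [[-0.941, -0.338, 0.001], [-0.338, 0.941, 0.0], [-0.002, -0.0, -1.0]]
wrist_force: [-0.3, -0.6, -1.9]
gripper_width: 35.6
finger_force: 60.5
t 3.1 tcp [ 520.7 -116.9  158.7] tooly 109.78 w 35.5753335838642
posttop 246 [521.2  11.6  68.6] ((520.9966430664062, 11.403499603271484), (18.389812469482422, 21.520896911621094), 63.01696014404297)
shoulder 733 [522.7  10.9  29.3] ((521.0479736328125, 11.765763282775879), 27.97801971435547)
board 12957 ((544.999755859375, 21.084136962890625), (165.15811157226562, 214.95767211914062), 19.790842056274414)
```

View pics/hub1.png

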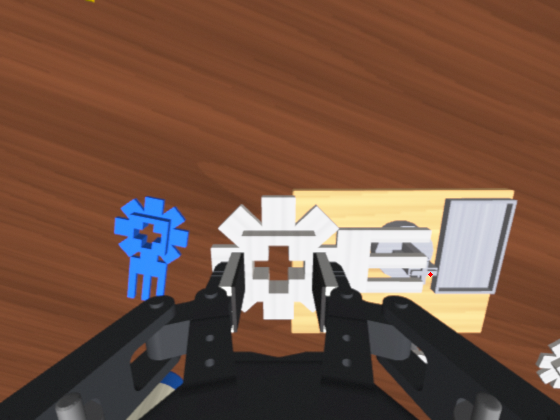

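Plate A is held level (hole at (277,262), tab right), hub post visible at (425,272), board yaw 19.8°. Next I check the plate's offset in the hand.

```bash
cat > held.py <<'E'
from h import *;from bench import bot
s=bot.sense();d=bot.snapshot("wrist");K=d["K"];Z=d["z_map"];M=np.array(d["mount"])
v,u=np.mgrid[:420,:560];C=np.stack([(u-K[0,2])/K[0,0]*Z,(v-K[1,2])/K[1,1]*Z,Z],-1);T=C@M[:3,:3].T+M[:3,3]
near=(Z>0)&(abs(T[...,0])<50)&(abs(T[...,1])<100)&(T[...,2]>0)&(T[...,2]<40)
h=np.histogram(T[near][:,2],bins=np.arange(0,40,1));print("z hist",list(zip(h[1].astype(int),h[0])))
hs=cv2.cvtColor(d["img"],cv2.COLOR_RGB2HSV);m=near&(hs[...,2]>120)&(hs[...,1]<50)
P=T[m];b=P[:,2].max();f=P[P[:,2]>8]
print("x max body",np.sort(f[:,0])[-40:].mean().round(1),"|y| max",f[:,1].max().round(1),f[:,1].min().round(1))
tab=f[abs(f[:,1])>50];print("tab x",tab[:,0].min().round(1),tab[:,0].max().round(1))
sg=np.sign(tab[:,1].mean());o=np.abs(tab[:,1])
for a,e in((45,60),(60,75)):
    q=tab[(o>a)&(o<e)][:,0];print("tab mid x at",a,e,round((np.percentile(q,1)+np.percentile(q,99))/2,2), "width",round(np.ptp(q),1))
E
python3 held.py
```

```text
z hist [(np.int64(0), np.int64(59)), (np.int64(1), np.int64(61)), (np.int64(2), np.int64(61)), (np.int64(3), np.int64(63)), (np.int64(4), np.int64(79)), (np.int64(5), np.int64(48)), (np.int64(6), np.int64(46)), (np.int64(7), np.int64(62)), (np.int64(8), np.int64(131)), (np.int64(9), np.int64(1373)), (np.int64(10), np.int64(1429)), (np.int64(11), np.int64(254)), (np.int64(12), np.int64(108)), (np.int64(13), np.int64(106)), (np.int64(14), np.int64(98)), (np.int64(15), np.int64(101)), (np.int64(16), np.int64(106)), (np.int64(17), np.int64(511)), (np.int64(18), np.int64(3814)), (np.int64(19), np.int64(3401)), (np.int64(20), np.int64(566)), (np.int64(21), np.int64(291)), (np.int64(22), np.int64(305)), (np.int64(23), np.int64(210)), (np.int64(24), np.int64(47)), (np.int64(25), np.int64(0)), (np.int64(26), np.int64(0)), (np.int64(27), np.int64(0)), (np.int64(28), np.int64(0)), (np.int64(29), np.int64(0)), (np.int64(30), np.int64(0)), (np.int64(31), np.int64(0)), (np.int64(32), np.int64(0)), (np.int64(33), np.int64(0)), (np.int64(34), np.int64(0)), (np.int64(35), np.int64(0)), (np.int64(36), np.int64(0)), (np.int64(37), np.int64(0)), (np.int64(38), np.int64(0))]
x max body 37.7 |y| max 82.5 -37.4
tab x -18.3 20.0
tab mid x at 45 60 1.02 width 38.3
tab mid x at 60 75 0.97 width 38.4
```

```bash
python3 -m crank '{"grip":[-1,-1],"delta_pos":[[0,0.4,0],[0,0.8,-0.1]],"roll":[0,0]}' >/dev/null
python3 -m crank '{"grip":[-1,-1,-1,-1],"delta_pos":[[0.011,0.271,-0.15],[0.011,0.271,-0.35],[0.011,0.271,-0.35],[0.011,0.271,-0.35]],"roll":[0,0,0,0]}'
cat > thru.py <<'E'
from h import *;from bench import bot;import sys
s=bot.sense();d=bot.snapshot("wrist");c=cam(d,s);K,Rc,t=c;Z=d["z_map"]
v,u=np.mgrid[:420,:560];W=(np.stack([(u-K[0,2])/K[0,0]*Z,(v-K[1,2])/K[1,1]*Z,Z],-1)-t)@Rc
D=np.hypot(W[...,0]-521,W[...,1]-11.7)
R=s["tool_rot"];print("t",s["time_s"],"tcp",s["tool_pos"].round(1),"F",s["wrist_force"].round(1))
p=W[(Z>0)&(W[...,2]>66)&(W[...,2]<74)&(D<20)];print("post",len(p),p.mean(0).round(1) if len(p) else "")
a,b=proj(c,[521,11.7,85])[0].astype(int)
im=d["img"][max(0,b-60):b+60,a-80:a+80];cv2.imwrite(f"pics/{sys.argv[1]}.png",cv2.resize(im,None,fx=5,fy=5)[:,:,::-1])
E
python3 thru.py thru1; python3 held.py | tail -4
```

```text
time_s: 3.8
tool_pos: [521.8, 9.0, 104.1]
tool_rot: [[-0.942, -0.335, -0.001], [-0.335, 0.942, -0.001], [0.001, -0.001, -1.0]]
wrist_force: [0.2, -0.9, -1.3]
gripper_width: 35.4
finger_force: 60.6
t 3.8 tcp [521.8   9.  104.1] F [ 0.2 -0.9 -1.3]
post 309 [523.8  10.9  68.7]
x max body 37.8 |y| max 82.2 -37.3
tab x -18.6 20.2
tab mid x at 45 60 0.94 width 38.6
tab mid x at 60 75 0.98 width 38.5
```

View pics/thru1.png

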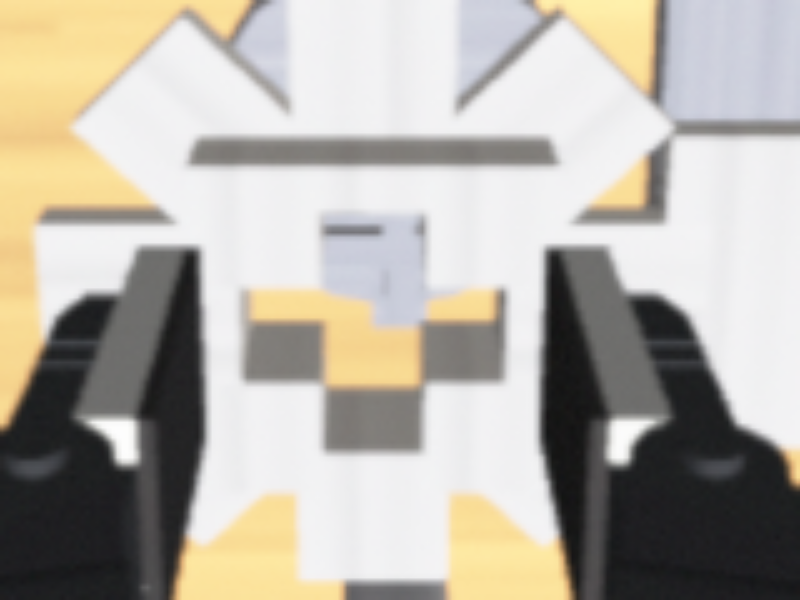

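The hole and post are visible; the post bar is about 25 px right of the hole centre, i.e. ~2.5 mm in y, matching the TCP's y lag (9.0 instead of 11.6). I'll see whether it settles.

```bash
python3 -m crank '{"grip":[-1,-1],"delta_pos":[[0,0,-0.02],[0,0,-0.02]],"roll":[0,0]}'|head -2; python3 hub.py hub2
```

```text
time_s: 4.1
tool_pos: [522.0, 9.9, 101.9]
t 4.1 tcp [522.    9.9 101.9] tooly 109.61 w 34.9859457461664
posttop 324 [523.8  11.4  68.5] ((525.4876708984375, 10.980159759521484), (16.976531982421875, 11.578873634338379), 20.198837280273438)
shoulder 513 [510.1   8.8  29.1] ((521.3092041015625, 12.331348419189453), 27.849973678588867)
board 24596 ((545.1520385742188, 20.784210205078125), (165.2504119873047, 214.3898468017578), 19.921310424804688)
```

```bash
python3 -m crank '{"grip":[-1,-1,-1,-1,-1],"delta_pos":[[0,0.018,0],[0,0.018,0],[0,0.018,-0.06],[0,0.018,-0.12],[0,0.018,-0.15]],"roll":[0.002,0.002,0.002,0.002,0.002]}'
python3 -m crank '{"grip":[-1,-1,-1,-1],"delta_pos":[[0,0,-0.06],[0,0,-0.12],[0,0,-0.18],[0,0,-0.18]],"roll":[0,0,0,0]}'
```

```text
time_s: 4.65
tool_pos: [521.1, 12.5, 82.2]
tool_rot: [[-0.941, -0.34, -0.002], [-0.34, 0.941, -0.0], [0.002, 0.0, -1.0]]
wrist_force: [-0.2, -0.9, -1.9]
gripper_width: 35.4
finger_force: 60.6
time_s: 5.05
tool_pos: [520.9, 12.4, 60.5]
tool_rot: [[-0.941, -0.339, -0.002], [-0.339, 0.941, -0.0], [0.002, 0.0, -1.0]]
wrist_force: [-0.8, -0.7, -2.5]
gripper_width: 35.3
finger_force: 60.6
```

```bash
python3 -m crank '{"grip":[-1,-1,-1],"delta_pos":[[0,0,-0.03],[0,0,-0.06],[0,0,-0.06]],"roll":[0,0,0]}'|sed -n 2,4p
python3 -m crank '{"grip":[0.1,0.1,0.1],"delta_pos":[[0,0,0],[0,0,0],[0,0,0]],"roll":[0,0,0]}'|sed -n 2,5p
python3 -m crank '{"grip":[0.1,0.4,0.4,0.4],"delta_pos":[[0,0,0.2],[0,0,0.6],[0,0,0.9],[0,0,0.9]],"roll":[0,0,0,0]}'|head -5
cat > stack.py <<'E'
from h import *;from bench import bot;import sys
g=np.array([521.2,12.0])
for n in("side","scene","wrist"):
    s=bot.sense();d=bot.snapshot(n);c=cam(d,s);K,Rc,t=c;Z=d["z_map"]
    v,u=np.mgrid[:420,:560];W=(np.stack([(u-K[0,2])/K[0,0]*Z,(v-K[1,2])/K[1,1]*Z,Z],-1)-t)@Rc
    a=np.radians(19.85);q=W[...,:2]-g;X=q@[np.cos(a),np.sin(a)];Y=q@[-np.sin(a),np.cos(a)]
    for nm,m in(("tab+y",(Y>48)&(Y<78)&(abs(X)<18)),("tab-y",(Y<-40)&(Y>-62)&(abs(X)<30)),("boss",(np.maximum(abs(X),abs(Y))<18)&(np.hypot(X,Y)>15))):
        k=m&(Z>0)&(W[...,2]<120);z=W[k][:,2]
        h,e=np.histogram(z,bins=np.arange(0,121,1.));i=h.argsort()[-3:];print(n,nm,len(z),"z modes",[(round(e[j]+.5,1),h[j]) for j in i[::-1]])
E
python3 stack.py
```

```text
tool_pos: [521.6, 12.5, 54.3]
tool_rot: [[-0.941, -0.34, -0.001], [-0.34, 0.941, -0.0], [0.001, 0.0, -1.0]]
wrist_force: [0.7, -0.5, -0.6]
tool_pos: [522.1, 12.6, 55.0]
tool_rot: [[-0.941, -0.34, 0.001], [-0.34, 0.941, 0.0], [-0.001, -0.0, -1.0]]
wrist_force: [0.0, -0.5, -0.2]
gripper_width: 47.0
time_s: 6.05
tool_pos: [525.2, 12.9, 168.9]
tool_rot: [[-0.94, -0.34, 0.012], [-0.34, 0.94, 0.002], [-0.011, -0.003, -1.0]]
wrist_force: [0.1, 0.6, -0.4]
gripper_width: 59.5
side tab+y 171 z modes [(np.float64(15.5), np.int64(19)), (np.float64(35.5), np.int64(19)), (np.float64(36.5), np.int64(18))]
side tab-y 53 z modes [(np.float64(12.5), np.int64(12)), (np.float64(14.5), np.int64(11)), (np.float64(13.5), np.int64(10))]
side boss 65 z modes [(np.float64(45.5), np.int64(13)), (np.float64(46.5), np.int64(11)), (np.float64(44.5), np.int64(9))]
scene tab+y 85 z modes [(np.float64(35.5), np.int64(22)), (np.float64(34.5), np.int64(11)), (np.float64(36.5), np.int64(10))]
scene tab-y 131 z modes [(np.float64(11.5), np.int64(45)), (np.float64(12.5), np.int64(32)), (np.float64(13.5), np.int64(27))]
scene boss 70 z modes [(np.float64(44.5), np.int64(14)), (np.float64(43.5), np.int64(12)), (np.float64(42.5), np.int64(8))]
wrist tab+y 1208 z modes [(np.float64(34.5), np.int64(366)), (np.float64(33.5), np.int64(244)), (np.float64(14.5), np.int64(214))]
wrist tab-y 1285 z modes [(np.float64(11.5), np.int64(565)), (np.float64(10.5), np.int64(547)), (np.float64(12.5), np.int64(106))]
wrist boss 677 z modes [(np.float64(43.5), np.int64(330)), (np.float64(42.5), np.int64(258)), (np.float64(44.5), np.int64(58))]
```

First plate seated (boss 44 mm, tab 35 mm). On to the wide plate.

```bash
python3 -m crank '{"grip":[0.4,0.4],"delta_pos":[[-0.16,0.4,0],[-0.32,0.8,-0.05]],"roll":[0,0]}' >/dev/null
python3 -m crank '{"grip":[0.4,0.4],"delta_pos":[[-0.16,0.4,-0.05],[-0.32,0.8,-0.1]],"roll":[0,-0.053]}' >/dev/null
python3 -m crank '{"grip":[0.4,0.4,0.4,0.4],"delta_pos":[[-0.16,0.4,-0.05],[-0.33,0.82,-0.15],[-0.33,0.82,-0.15],[-0.33,0.82,-0.15]],"roll":[0,0,0,0]}'|head -2
python3 look.py W 405 303
```

```text
time_s: 7.0
tool_pos: [407.0, 296.2, 125.9]
t 7.0 tcp [407.  296.2 125.9] tool y deg 105.2 F [ 0.6 -0.6  0.1]
plate [406.8 298.1] tab deg -71.8 25.986044 67.86782922539452
boss ((405.0906677246094, 303.38226318359375), (38.67083740234375, 37.734397888183594), 16.998504638671875)
```

```bash
python3 -m crank '{"grip":[0.4,0.4],"delta_pos":[[0,0,0],[0,0,0]],"roll":[0.009,0.009]}'|head -2
python3 look.py W2 405 303
```

```text
time_s: 7.25
tool_pos: [408.9, 294.5, 127.7]
t 7.25 tcp [408.9 294.5 127.7] tool y deg 105.8 F [ 1.1  0.2 -0. ]
plate [406.3 299.7] tab deg -71.9 25.986044 69.3487064016682
boss ((405.26483154296875, 303.50457763671875), (38.41459274291992, 37.575828552246094), 17.764833450317383)
```

View pics/W2.png

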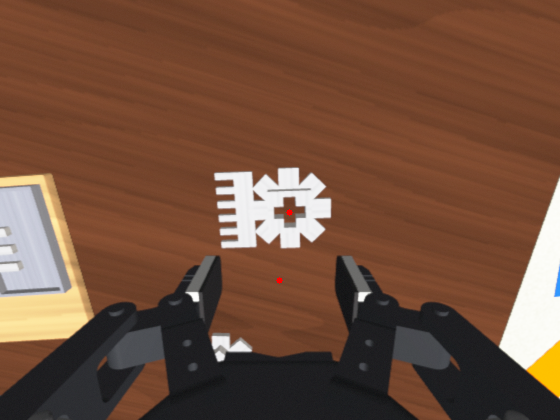

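Wide plate (six prongs left) with boss marked at (290,212), as expected. Descend on it.

```bash
python3 -m crank '{"grip":[0.4,0.4,0.4,0.4,0.4],"delta_pos":[[-0.03,0.075,-0.2],[-0.03,0.075,-0.55],[-0.03,0.075,-0.8],[-0.03,0.075,-0.875],[-0.03,0.075,-0.875]],"roll":[0.017,0.017,0.017,0.017,0.017]}'|sed -n 2,4p
python3 -m crank '{"grip":[-1,-1,-1,-1],"delta_pos":[[0,0,0],[0,0,0],[0,0,0],[0,0,0]],"roll":[0,0,0,0]}'
python3 -m crank '{"grip":[-1,-1,-1,-1],"delta_pos":[[0,0,0.2],[0,0,0.6],[0.1,-0.3,1],[0.32,-0.7,1]],"roll":[0,0,0,0]}'|head -2
python3 -m crank '{"grip":[-1,-1,-1,-1],"delta_pos":[[0.16,-0.35,0.1],[0.32,-0.7,0.15],[0.32,-0.7,0.15],[0.32,-0.7,0.15]],"roll":[0,0.025,0.025,0.025]}'
python3 held.py|tail -4; python3 hub.py hub3
```

```text
tool_pos: [404.7, 303.7, 22.0]
tool_rot: [[-0.954, -0.299, -0.001], [-0.299, 0.954, -0.002], [0.002, -0.002, -1.0]]
wrist_force: [0.1, 0.3, 0.2]
time_s: 8.2
tool_pos: [405.9, 305.6, 24.9]
tool_rot: [[-0.954, -0.3, 0.003], [-0.3, 0.954, 0.003], [-0.004, 0.002, -1.0]]
wrist_force: [-0.5, -1.4, 5.6]
gripper_width: 34.6
finger_force: 59.3
time_s: 8.6
tool_pos: [440.0, 234.1, 147.6]
time_s: 9.0
tool_pos: [476.4, 146.7, 160.0]
tool_rot: [[-0.943, -0.334, 0.002], [-0.334, 0.943, 0.002], [-0.002, 0.001, -1.0]]
wrist_force: [-0.8, 0.8, -1.0]
gripper_width: 34.4
finger_force: 60.2
x max body 38.2 |y| max 36.9 -64.5
tab x -28.8 36.3
tab mid x at 45 60 7.53 width 65.0
tab mid x at 60 75 7.59 width 64.5
t 9.05 tcp [475.9 147.5 159.5] tooly 109.6 w 34.485504298226545
posttop 377 [520.5  12.9  68.2] ((520.1201171875, 12.833392143249512), (19.494638442993164, 19.707929611206055), 66.57813262939453)
shoulder 452 [511.2  17.1  31.5] ((517.8782958984375, 17.352998733520508), 43.95588302612305)
board 19609 ((544.9248657226562, 20.936813354492188), (165.13613891601562, 215.10397338867188), 19.87092399597168)
```

```bash
python3 -m crank '{"grip":[-1,-1,-1],"delta_pos":[[0.13,-0.37,0],[0.27,-0.74,-0.1],[0.27,-0.74,-0.1]],"roll":[0,0,0.003]}' >/dev/null
python3 -m crank '{"grip":[-1,-1,-1,-1],"delta_pos":[[0.113,-0.38,-0.1],[0.113,-0.38,-0.3],[0.113,-0.38,-0.33],[0.113,-0.38,-0.33]],"roll":[0,0,0,0]}'|head -3
python3 -m crank '{"grip":[-1,-1],"delta_pos":[[0,0,0],[0,0,0]],"roll":[0,0]}'|head -4; python3 hub.py hub4; python3 held.py|tail -4|head -2
```

```text
time_s: 9.8
tool_pos: [521.2, 14.1, 106.8]
tool_rot: [[-0.939, -0.343, -0.002], [-0.343, 0.939, -0.001], [0.002, 0.0, -1.0]]
time_s: 10.0
tool_pos: [522.5, 14.2, 108.5]
tool_rot: [[-0.939, -0.343, 0.002], [-0.343, 0.939, 0.0], [-0.002, -0.0, -1.0]]
wrist_force: [0.5, -0.1, -0.4]
t 10.0 tcp [522.5  14.2 108.5] tooly 110.05 w 34.5085807096175
posttop 237 [524.6  13.9  68.7] ((525.7335205078125, 15.124256134033203), (14.257363319396973, 11.851022720336914), 19.7337703704834)
shoulder 210 [497.4   9.6  31.2] ((512.0615844726562, 15.096001625061035), 42.68690872192383)
board 19474 ((545.0875854492188, 20.668121337890625), (164.81622314453125, 214.3162384033203), 19.828126907348633)
x max body 38.2 |y| max 36.9 -64.7
tab x -28.6 36.2
```

```bash
python3 -m crank '{"grip":[-1,-1,-1,-1,-1],"delta_pos":[[-0.003,-0.012,0],[-0.003,-0.012,-0.05],[-0.003,-0.012,-0.11],[-0.003,-0.012,-0.17],[-0.003,-0.012,-0.2]],"roll":[-0.002,-0.002,-0.002,-0.002,-0.002]}'|grep -v rot
python3 -m crank '{"grip":[-1,-1,-1],"delta_pos":[[0,0,-0.05],[0,0,-0.1],[0,0,-0.1]],"roll":[0,0,0]}'|grep -v rot
```

```text
time_s: 10.6
tool_pos: [521.0, 11.5, 82.0]
wrist_force: [0.2, -0.5, -0.5]
gripper_width: 34.1
finger_force: 60.5
time_s: 10.9
tool_pos: [521.0, 11.5, 70.2]
wrist_force: [-0.5, -0.1, -0.7]
gripper_width: 34.6
finger_force: 60.5
```

```bash
python3 -m crank '{"grip":[-1,-1,-1],"delta_pos":[[0,0,-0.015],[0,0,-0.025],[0,0,-0.025]],"roll":[0,0,0]}'|grep -v rot
python3 -m crank '{"grip":[0.1,0.1,0.1],"delta_pos":[[0,0,0],[0,0,0],[0,0,0]],"roll":[0,0,0]}'|grep -v rot
python3 -m crank '{"grip":[0.1,0.4,0.4,0.4],"delta_pos":[[0,0,0.2],[0,0,0.6],[0,0,0.8],[0,0,0.8]],"roll":[0,0,0,0]}'|head -2
python3 stack.py
```

```text
time_s: 11.2
tool_pos: [521.6, 11.6, 69.0]
wrist_force: [-2.0, 1.2, 2.8]
gripper_width: 34.6
finger_force: 61.5
time_s: 11.5
tool_pos: [521.6, 11.6, 68.3]
wrist_force: [-0.0, -0.5, -0.1]
gripper_width: 47.1
finger_force: 0.0
time_s: 11.9
tool_pos: [524.0, 12.0, 168.6]
side tab+y 165 z modes [(np.float64(35.5), np.int64(27)), (np.float64(14.5), np.int64(19)), (np.float64(15.5), np.int64(18))]
side tab-y 115 z modes [(np.float64(50.5), np.int64(29)), (np.float64(48.5), np.int64(17)), (np.float64(51.5), np.int64(12))]
side boss 83 z modes [(np.float64(59.5), np.int64(14)), (np.float64(60.5), np.int64(10)), (np.float64(57.5), np.int64(9))]
scene tab+y 76 z modes [(np.float64(35.5), np.int64(18)), (np.float64(34.5), np.int64(13)), (np.float64(15.5), np.int64(8))]
scene tab-y 255 z modes [(np.float64(12.5), np.int64(54)), (np.float64(48.5), np.int64(35)), (np.float64(11.5), np.int64(32))]
scene boss 60 z modes [(np.float64(58.5), np.int64(16)), (np.float64(57.5), np.int64(13)), (np.float64(59.5), np.int64(8))]
wrist tab+y 1205 z modes [(np.float64(34.5), np.int64(371)), (np.float64(33.5), np.int64(214)), (np.float64(14.5), np.int64(214))]
wrist tab-y 1351 z modes [(np.float64(47.5), np.int64(474)), (np.float64(48.5), np.int64(468)), (np.float64(49.5), np.int64(94))]
wrist boss 776 z modes [(np.float64(57.5), np.int64(378)), (np.float64(56.5), np.int64(302)), (np.float64(58.5), np.int64(70))]
```

Wide plate seated (boss 58, tab −y at 49). Now the last long plate.

```bash
python3 -m crank '{"grip":[0.4,0.4,0.4],"delta_pos":[[0.08,0.37,0],[0.16,0.7,0],[0.2,0.8,0]],"roll":[-0.09,-0.18,-0.27]}' >/dev/null
python3 -m crank '{"grip":[0.4,0.4,0.4],"delta_pos":[[0.1,0.4,-0.05],[0.2,0.78,-0.1],[0.2,0.8,-0.15]],"roll":[-0.09,-0.18,-0.27]}' >/dev/null
python3 -m crank '{"grip":[0.4,0.4,0.4,0.4],"delta_pos":[[0.16,0.6,-0.15],[0.16,0.63,-0.15],[0.16,0.63,-0.15],[0.16,0.63,-0.15]],"roll":[-0.05,-0.05,-0.05,-0.05]}'|head -2
python3 look.py B 590 285
```

```text
time_s: 13.05
tool_pos: [587.9, 279.3, 125.9]
t 13.05 tcp [587.9 279.3 125.9] tool y deg 56.7 F [-0.4  0.2  0.8]
plate [591.2 282.8] tab deg 59.1 26.082945 83.95906740787441
boss ((591.5223999023438, 282.9053955078125), (38.01228332519531, 38.53062057495117), 59.115196228027344)
```

View pics/B.png

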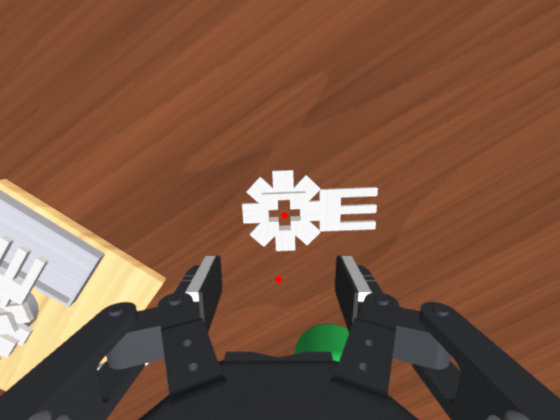

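Three-pronged grey plate, boss marked at (284,215), jar well clear. Descend.

```bash
python3 -m crank '{"grip":[0.4,0.4,0.4,0.4,0.4],"delta_pos":[[0.03,0.03,-0.2],[0.03,0.03,-0.55],[0.03,0.03,-0.8],[0.03,0.03,-0.86],[0.03,0.03,-0.86]],"roll":[0.027,0.027,0.027,0.027,0.027]}'|sed -n 2,4p
python3 -m crank '{"grip":[-1,-1,-1,-1],"delta_pos":[[0,0,0],[0,0,0],[0,0,0],[0,0,0]],"roll":[0,0,0,0]}'
python3 -m crank '{"grip":[-1,-1,-1,-1],"delta_pos":[[0,0,0.2],[0,0,0.6],[-0.1,-0.1,1],[-0.2,-0.3,1]],"roll":[0,0,0.09,0.18]}'|head -2
python3 -m crank '{"grip":[-1,-1,-1,-1],"delta_pos":[[-0.1,-0.35,0.15],[-0.2,-0.7,0.25],[-0.2,-0.85,0.25],[-0.2,-0.85,0.25]],"roll":[0.09,0.18,0.27,0.36]}'|head -3
python3 held.py|tail -4; python3 hub.py hub5
```

```text
tool_pos: [592.0, 281.6, 24.5]
tool_rot: [[-0.858, 0.514, -0.001], [0.514, 0.858, -0.002], [0.0, -0.002, -1.0]]
wrist_force: [1.3, -0.6, 0.3]
time_s: 14.0
tool_pos: [593.9, 283.4, 28.2]
tool_rot: [[-0.858, 0.513, 0.005], [0.513, 0.858, 0.002], [-0.003, 0.004, -1.0]]
wrist_force: [0.4, 0.4, 2.1]
gripper_width: 1.5
finger_force: 0.8
time_s: 14.4
tool_pos: [572.2, 249.4, 154.2]
time_s: 14.8
tool_pos: [544.5, 142.7, 177.6]
tool_rot: [[-0.952, -0.307, 0.004], [-0.307, 0.952, 0.002], [-0.004, 0.001, -1.0]]
z hist [(np.int64(0), np.int64(53)), (np.int64(1), np.int64(58)), (np.int64(2), np.int64(47)), (np.int64(3), np.int64(38)), (np.int64(4), np.int64(55)), (np.int64(5), np.int64(41)), (np.int64(6), np.int64(32)), (np.int64(7), np.int64(39)), (np.int64(8), np.int64(30)), (np.int64(9), np.int64(19)), (np.int64(10), np.int64(13)), (np.int64(11), np.int64(13)), (np.int64(12), np.int64(1)), (np.int64(13), np.int64(0)), (np.int64(14), np.int64(0)), (np.int64(15), np.int64(0)), (np.int64(16), np.int64(0)), (np.int64(17), np.int64(0)), (np.int64(18), np.int64(0)), (np.int64(19), np.int64(0)), (np.
[... 541 characters left out ...]
(0))]
t 14.85 tcp [544.5 143.7 177.1] tooly 108.32 w 0.1860972211038477
posttop 403 [521.1  13.2  68.2] ((521.4788818359375, 13.03135871887207), (19.595821380615234, 20.901283264160156), 62.816062927246094)
shoulder 227 [510.9  35.7  31.6] ((517.7882690429688, 19.37851333618164), 42.097068786621094)
board 22813 ((544.9016723632812, 20.931411743164062), (164.7509765625, 215.12550354003906), 19.907175064086914)Traceback (most recent call last):
  File "held.py", line 7, in <module>
    P=T[m];b=P[:,2].max();f=P[P[:,2]>8]
             ~~~~~~~~~~^^
    return umr_maximum(a, axis, None, out, keepdims, initial, where)
ValueError: zero-size array to reduction operation maximum which has no identity
```

The grip was too high and slipped off the boss. Going back for another look and a lower grasp.

```bash
python3 -m crank '{"grip":[0.4,0.4,0.4,0.4],"delta_pos":[[0.1,0.3,0],[0.2,0.6,0],[0.2,0.6,-0.1],[0.2,0.6,-0.2]],"roll":[-0.09,-0.18,-0.27,-0.36]}' >/dev/null
python3 -m crank '{"grip":[0.4,0.4,0.4,0.4,0.4],"delta_pos":[[0.18,0.3,-0.2],[0.18,0.55,-0.25],[0.18,0.55,-0.25],[0.18,0.55,-0.25],[0.18,0.55,-0.25]],"roll":[-0.09,-0.18,-0.188,-0.188,-0.188]}'|head -2
python3 look.py B2 590 285
```

```text
time_s: 15.8
tool_pos: [590.1, 282.8, 121.9]
t 15.8 tcp [590.1 282.8 121.9] tool y deg 58.4 F [-0.3 -0.5 -0.5]
plate [591.4 283.1] tab deg 59.0 25.787598 83.58633108886858
boss ((591.4806518554688, 282.83624267578125), (37.72172546386719, 38.50707244873047), 59.56304931640625)
```

```bash
python3 -m crank '{"grip":[0.4,0.4,0.4,0.4,0.4],"delta_pos":[[0.01,0,-0.3],[0.01,0,-0.6],[0.01,0,-0.8],[0.01,0,-0.85],[0.01,0,-0.85]],"roll":[0.009,0.009,0.009,0.009,0.009]}'|sed -n 2,4p
python3 -m crank '{"grip":[0.2,0.2],"delta_pos":[[0,0,0],[0,0,0]],"roll":[0,0]}'|grep -v rot
```

```text
tool_pos: [591.2, 282.2, 19.2]
tool_rot: [[-0.859, 0.513, -0.0], [0.513, 0.859, -0.001], [-0.0, -0.001, -1.0]]
wrist_force: [0.1, 0.8, -0.0]
time_s: 16.55
tool_pos: [592.2, 283.4, 21.2]
wrist_force: [0.8, -0.1, 0.4]
gripper_width: 51.3
finger_force: 0.0
```

```bash
python3 -m crank '{"grip":[0,-1,-1,-1,-1],"delta_pos":[[-0.005,0,-0.01],[-0.005,0,-0.01],[-0.005,0,-0.01],[-0.005,0,-0.01],[-0.005,0,-0.01]],"roll":[0,0,0,0,0]}'|grep -v rot
```

```text
time_s: 17.05
tool_pos: [591.1, 283.3, 19.2]
wrist_force: [-2.1, 0.9, 6.0]
gripper_width: 36.1
finger_force: 60.9
```

```bash
python3 -m crank '{"grip":[-1,-1,-1,-1],"delta_pos":[[0,0,0.2],[0,0,0.6],[-0.1,-0.1,1],[-0.2,-0.3,1]],"roll":[0,0,0.09,0.18]}'|head -2
python3 -m crank '{"grip":[-1,-1,-1,-1],"delta_pos":[[-0.1,-0.35,0.15],[-0.2,-0.7,0.25],[-0.2,-0.85,0.25],[-0.2,-0.85,0.25]],"roll":[0.09,0.18,0.27,0.36]}'
python3 held.py|tail -4; python3 hub.py hub6
```

```text
time_s: 17.45
tool_pos: [569.9, 249.2, 145.3]
time_s: 17.85
tool_pos: [542.0, 142.5, 168.6]
tool_rot: [[-0.951, -0.309, 0.001], [-0.309, 0.951, 0.0], [-0.001, 0.0, -1.0]]
wrist_force: [0.2, 0.0, -1.4]
gripper_width: 36.2
finger_force: 60.4
x max body 36.4 |y| max 82.2 -37.5
tab x -20.3 18.9
tab mid x at 45 60 -0.41 width 39.1
tab mid x at 60 75 -0.13 width 38.5
t 17.9 tcp [542.1 143.5 168.1] tooly 108.4 w 36.09271651217367
posttop 410 [521.2  13.2  68.3] ((520.9391479492188, 12.368038177490234), (21.19373321533203, 20.685213088989258), 59.045875549316406)
shoulder 231 [512.   34.3  31.5] ((518.1036376953125, 19.550657272338867), 42.23419952392578)
board 22531 ((544.8666381835938, 20.931793212890625), (164.69935607910156, 215.07423400878906), 19.932157516479492)
```

```bash
python3 -m crank '{"grip":[-1,-1,-1],"delta_pos":[[-0.1,-0.37,0],[-0.178,-0.74,-0.1],[-0.178,-0.8,-0.1]],"roll":[0,0.016,0.016]}' >/dev/null
python3 -m crank '{"grip":[-1,-1,-1,-1,-1],"delta_pos":[[0,-0.297,-0.1],[0,-0.297,-0.3],[0,-0.297,-0.38],[0,-0.297,-0.38],[0,-0.297,-0.38]],"roll":[0,0,0,0,0]}'|head -3
python3 -m crank '{"grip":[-1,-1],"delta_pos":[[0,0,0],[0,0,0]],"roll":[0,0]}'|head -4; python3 hub.py hub7; python3 held.py|tail -4
```

```text
time_s: 18.75
tool_pos: [521.7, 13.9, 110.8]
tool_rot: [[-0.944, -0.329, 0.001], [-0.329, 0.944, -0.0], [-0.0, -0.0, -1.0]]
time_s: 18.95
tool_pos: [521.7, 13.8, 111.1]
tool_rot: [[-0.944, -0.33, 0.002], [-0.33, 0.944, 0.0], [-0.002, -0.0, -1.0]]
wrist_force: [0.9, -0.0, -1.4]
t 18.95 tcp [521.7  13.8 111.1] tooly 109.25 w 36.06617445182788
posttop 94 [528.5  14.9  68.2] ((528.6085815429688, 14.967489242553711), (7.9702348709106445, 6.5154852867126465), 18.814943313598633)
shoulder 149 [494.7  14.5  31.2] ((516.559814453125, 17.96233367919922), 41.58278274536133)
board 17873 ((545.0626831054688, 20.604278564453125), (165.00474548339844, 214.45509338378906), 19.843379974365234)
x max body 36.5 |y| max 82.4 -37.3
tab x -20.1 18.9
tab mid x at 45 60 -0.36 width 38.6
tab mid x at 60 75 -0.05 width 38.9
```

```bash
python3 -m crank '{"grip":[-1,-1,-1,-1,-1],"delta_pos":[[-0.001,-0.013,0],[-0.001,-0.013,-0.05],[-0.001,-0.013,-0.12],[-0.001,-0.013,-0.16],[-0.001,-0.013,-0.16]],"roll":[0.007,0.007,0.007,0.007,0.007]}'|grep -v rot
python3 -m crank '{"grip":[-1,-1,-1],"delta_pos":[[0,0,-0.04],[0,0,-0.06],[0,0,-0.06]],"roll":[0,0,0]}'
```

```text
time_s: 19.55
tool_pos: [520.2, 11.4, 89.7]
wrist_force: [-0.6, 0.1, -0.4]
gripper_width: 35.8
finger_force: 60.5
time_s: 19.85
tool_pos: [520.7, 11.6, 83.4]
tool_rot: [[-0.941, -0.34, -0.001], [-0.34, 0.941, -0.0], [0.001, 0.0, -1.0]]
wrist_force: [0.3, 0.1, -1.0]
gripper_width: 36.3
finger_force: 60.5
```

```bash
python3 -m crank '{"grip":[-1,-1,-1],"delta_pos":[[0,0,-0.025],[0,0,-0.045],[0,0,-0.045]],"roll":[0,0,0]}'|grep -v rot
```

```text
time_s: 20.15
tool_pos: [520.7, 11.6, 78.0]
wrist_force: [-0.4, 0.1, -1.4]
gripper_width: 35.7
finger_force: 60.5
```

```bash
python3 -m crank '{"grip":[-1,-1,-1],"delta_pos":[[0,0,-0.01],[0,0,-0.02],[0,0,-0.02]],"roll":[0,0,0]}'|grep -v rot
python3 -m crank '{"grip":[0.1,0.1,0.1],"delta_pos":[[0,0,0],[0,0,0],[0,0,0]],"roll":[0,0,0]}'|grep -v rot
python3 -m crank '{"grip":[0.1,0.2,-1,-1],"delta_pos":[[0,0,0.2],[0,0,0.6],[0,0,0.8],[0,0,0.8]],"roll":[0,0,0,0]}'|head -2
python3 stack.py
python3 - <<'E'
from h import *;from bench import bot
for n in("side","scene","wrist"):
    s=bot.sense();d=bot.snapshot(n);c=cam(d,s);K,Rc,t=c;Z=d["z_map"]
    v,u=np.mgrid[:420,:560];W=(np.stack([(u-K[0,2])/K[0,0]*Z,(v-K[1,2])/K[1,1]*Z,Z],-1)-t)@Rc
    m=(Z>0)&(W[...,2]>77)&(W[...,2]<110)&(np.hypot(W[...,0]-601,W[...,1]-40)<125)&(W[...,0]>560)
    p=W[m&(W[...,2]<84)&(d["img"].min(-1)>110)];k=W[m&(d["img"].max(-1)<70)]
    print(n,len(p),cv2.minAreaRect(p[:,:2].astype(np.float32)) if len(p)>9 else "","knob",len(k),k.mean(0).round(1) if len(k) else "")
    if n=="wrist":
        cv2.imwrite("pics/keep.png",d["img"][:,:,::-1])
E
```

```text
time_s: 20.45
tool_pos: [521.2, 11.6, 77.2]
wrist_force: [-4.0, 0.1, 7.4]
gripper_width: 36.0
finger_force: 61.3
time_s: 20.75
tool_pos: [521.1, 11.6, 76.0]
wrist_force: [-0.5, 0.3, -0.5]
gripper_width: 47.1
finger_force: 0.0
time_s: 21.15
tool_pos: [523.4, 11.9, 176.2]
side tab+y 238 z modes [(np.float64(15.5), np.int64(23)), (np.float64(34.5), np.int64(17)), (np.float64(63.5), np.int64(16))]
side tab-y 75 z modes [(np.float64(50.5), np.int64(15)), (np.float64(49.5), np.int64(13)), (np.float64(48.5), np.int64(10))]
side boss 79 z modes [(np.float64(73.5), np.int64(18)), (np.float64(70.5), np.int64(11)), (np.float64(72.5), np.int64(10))]
scene tab+y 105 z modes [(np.float64(63.5), np.int64(21)), (np.float64(62.5), np.int64(18)), (np.float64(15.5), np.int64(10))]
scene tab-y 246 z modes [(np.float64(12.5), np.int64(47)), (np.float64(49.5), np.int64(32)), (np.float64(11.5), np.int64(31))]
scene boss 68 z modes [(np.float64(72.5), np.int64(17)), (np.float64(71.5), np.int64(14)), (np.float64(73.5), np.int64(13))]
wrist tab+y 1417 z modes [(np.float64(62.5), np.int64(394)), (np.float64(61.5), np.int64(273)), (np.float64(34.5), np.int64(214))]
wrist tab-y 1271 z modes [(np.float64(48.5), np.int64(483)), (np.float64(47.5), np.int64(437)), (np.float64(49.5), np.int64(70))]
wrist boss 860 z modes [(np.float64(71.5), np.int64(406)), (np.float64(70.5), np.int64(320)), (np.float64(72.5), np.int64(66))]
side 179 ((602.1116333007812, 88.3404312133789), (117.53559875488281, 21.824731826782227), 88.73815155029297) knob 20 [602.4  97.1  97. ]
scene 206 ((603.33837890625, 87.8941879272461), (117.11763763427734, 22.2783145904541), 88.92329406738281) knob 24 [607.2  89.4  97.1]
wrist 180 ((602.8887939453125, 133.32012939453125), (27.15570068359375, 7.870359420776367), 74.2880859375) knob 0
```

View pics/keep.png

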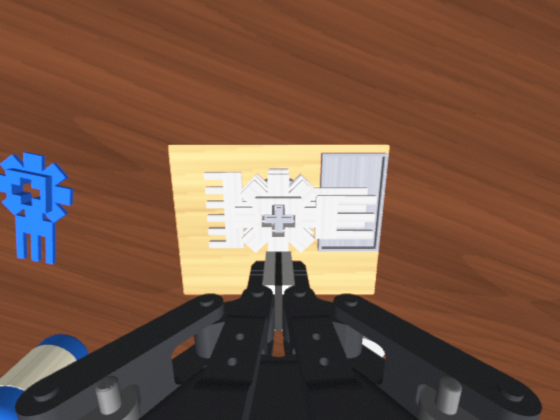

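All three plates are stacked (boss 72 mm; wide tab left, long tab right over the trough at (345,205)). Now the keeper: I'll cage its knob between loosely open fingers and lead it round the arc.

```bash
python3 -m crank '{"grip":[-0.3,-0.3,-0.3,-0.3,-0.3],"delta_pos":[[0.2,0.2,0],[0.4,0.4,0],[0.66,0.67,0],[0.66,0.67,-0.1],[0.66,0.67,-0.2]],"roll":[0.09,0.18,0.27,0.36,0.45]}' >/dev/null
python3 -m crank '{"grip":[-0.3,-0.3,-0.3,-0.3,-0.3],"delta_pos":[[0,0,-0.05],[0,0,-0.1],[0,0,-0.1],[0,0,-0.1],[0,0,-0.1]],"roll":[0.09,0.18,0.27,0.32,0.32]}'
cat > knob.py <<'E'
from h import *;from bench import bot;import sys
s=bot.sense();d=bot.snapshot("wrist");c=cam(d,s);K,Rc,t=c;Z=d["z_map"]
v,u=np.mgrid[:420,:560];W=(np.stack([(u-K[0,2])/K[0,0]*Z,(v-K[1,2])/K[1,1]*Z,Z],-1)-t)@Rc
R=s["tool_rot"];print("tcp",s["tool_pos"].round(1),"tooly",np.degrees(np.arctan2(R[1,1],R[0,1])).round(1))
D=np.hypot(W[...,0]-601,W[...,1]-40.9)
k=W[(Z>0)&(D<75)&(D>25)&(W[...,2]>98)&(W[...,2]<106)];print("knob top",len(k),cv2.minEnclosingCircle(k[:,:2].astype(np.float32)) if len(k) else "")
p=W[(Z>0)&(D<115)&(W[...,2]>77)&(W[...,2]<84)];print("bar",len(p),cv2.minAreaRect(p[:,:2].astype(np.float32)))
cv2.imwrite(f"pics/{sys.argv[1]}.png",d["img"][:,:,::-1])
E
python3 knob.py knob1
```

```text
time_s: 22.45
tool_pos: [599.8, 91.9, 135.0]
tool_rot: [[-0.014, -1.0, -0.002], [-1.0, 0.014, -0.001], [0.001, 0.002, -1.0]]
wrist_force: [0.2, -0.5, -0.0]
gripper_width: 29.4
finger_force: 0.0
tcp [599.8  91.9 135. ] tooly 179.2
knob top 402 ((604.4535522460938, 92.39266204833984), 6.992860794067383)
bar 3271 ((602.533203125, 87.659423828125), (117.1925048828125, 23.14206314086914), 88.77848052978516)
```

View pics/knob1.png

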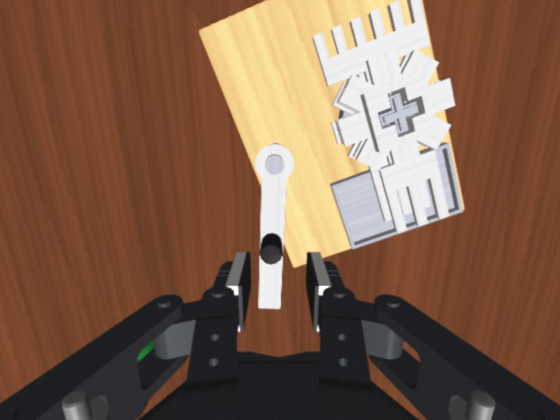

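The knob is at (271,248), just ahead of the jaws and centred; bar parked at ~86° world.

```bash
python3 -m crank '{"grip":[-0.3,-0.3,-0.3,-0.3,-0.3],"delta_pos":[[0.039,0.004,0],[0.039,0.004,-0.1],[0.039,0.004,-0.2],[0.039,0.004,-0.28],[0.039,0.004,-0.28]],"roll":[0,0,0,0,0]}' | grep -v rot
python3 -m crank '{"grip":[-0.3,-0.3,-0.3,-0.3,-0.3],"delta_pos":[[-0.06,0,0],[-0.12,-0.008,0],[-0.178,-0.025,0],[-0.233,-0.05,0],[-0.285,-0.082,0]],"roll":[0.089,0.178,0.267,0.356,0.444]}'
```

```text
time_s: 23.0
tool_pos: [603.4, 92.1, 99.8]
wrist_force: [-0.6, -1.1, -0.1]
gripper_width: 29.8
finger_force: 0.0
time_s: 23.5
tool_pos: [570.9, 82.9, 102.6]
tool_rot: [[0.635, -0.772, 0.001], [-0.772, -0.635, 0.001], [0.0, -0.001, -1.0]]
wrist_force: [1.7, 0.7, -1.0]
gripper_width: 30.1
finger_force: 0.6
```

```bash
python3 -m crank '{"grip":[-0.3,-0.3,-0.3,-0.3,-0.3],"delta_pos":[[-0.046,-0.039,-0.01],[-0.087,-0.084,-0.015],[-0.12,-0.134,-0.015],[-0.147,-0.188,-0.015],[-0.166,-0.246,-0.015]],"roll":[0.089,0.178,0.267,0.356,0.444]}'|grep -v rot
python3 -m crank '{"grip":[-0.3,-0.3,-0.3,-0.3],"delta_pos":[[-0.01,-0.06,0],[-0.012,-0.12,0],[-0.006,-0.18,0],[0.008,-0.239,0]],"roll":[0.089,0.178,0.267,0.356]}'
python3 knob.py knob2
```

```text
time_s: 24.0
tool_pos: [551.2, 53.4, 101.3]
wrist_force: [1.1, 0.8, 1.2]
gripper_width: 29.7
finger_force: 0.6
time_s: 24.4
tool_pos: [552.2, 24.6, 101.2]
tool_rot: [[0.931, 0.366, 0.001], [0.366, -0.931, 0.001], [0.002, -0.0, -1.0]]
wrist_force: [0.0, 1.7, -0.3]
gripper_width: 30.0
finger_force: 0.6
tcp [552.2  24.6 101.2] tooly -68.6
knob top 1154 ((558.6392822265625, 26.385658264160156), 28.570194244384766)
bar 4199 ((556.3534545898438, 31.739200592041016), (116.8123779296875, 23.858909606933594), 11.019609451293945)
```

```bash
python3 -m crank '{"grip":[-0.3,-0.3,-0.3],"delta_pos":[[0.012,-0.03,0],[0.023,-0.058,0],[0.023,-0.058,0]],"roll":[-0.01,-0.01,-0.01]}'|grep -v rot
python3 -m crank '{"grip":[-0.3,-0.3,-0.3],"delta_pos":[[0.006,-0.012,0],[0.011,-0.025,0],[0.011,-0.025,0]],"roll":[0,0,0]}'|grep -v rot
python3 knob.py knob3|tail -1
```

```text
time_s: 24.75
tool_pos: [554.6, 17.2, 100.6]
wrist_force: [0.3, 0.8, 0.0]
gripper_width: 29.9
finger_force: 0.0
time_s: 25.05
tool_pos: [555.2, 15.7, 100.5]
wrist_force: [-3.9, 5.1, 1.8]
gripper_width: 30.1
finger_force: 3.2
bar 4638 ((557.8580322265625, 25.108081817626953), (117.0767822265625, 23.485973358154297), 19.388898849487305)
```

```bash
python3 -m crank '{"grip":[-0.3,-0.3,-0.3],"delta_pos":[[0.008,-0.022,0],[0.008,-0.022,0],[0.008,-0.022,0]],"roll":[0,0,0]}'|grep -v rot
python3 knob.py knob4|tail -1
```

```text
time_s: 25.4
tool_pos: [555.4, 15.3, 100.4]
wrist_force: [-7.0, 14.1, 5.5]
gripper_width: 29.6
finger_force: 7.8
bar 4599 ((557.6285400390625, 26.585683822631836), (116.66107940673828, 23.6208438873291), 17.785367965698242)
```

Force rises without motion, so the keeper is at its stop. Back off within the cage play, then up and look.

```bash
python3 -m crank '{"grip":[-0.3,-0.3,-0.3],"delta_pos":[[-0.015,0.04,0],[-0.025,0.068,0],[-0.025,0.068,0]],"roll":[0,0,0]}'|grep -v rot
python3 -m crank '{"grip":[-0.3,-0.3,-0.3,-0.3,-0.3],"delta_pos":[[0,0,0.1],[0,0,0.4],[0,0,0.8],[-0.3,0.4,1],[-0.6,0.8,1]],"roll":[0,0,0,0,0]}'|grep -v rot
python3 - <<'E'
from h import *;from bench import bot
for n in("side","scene"):
    d=bot.snapshot(n);c=cam(d);a,b=proj(c,[540,20,50])[0].astype(int);im=d["img"][b-65:b+65,a-85:a+85]
    cv2.imwrite(f"pics/{n}9.png",cv2.resize(im,None,fx=4,fy=4,interpolation=2)[:,:,::-1])
    if n=="side":A=im
    else: cv2.imwrite("pics/fin.png",cv2.resize(np.hstack([A,im]),(800,306),interpolation=2)[:,:,::-1])
    K,Rc,t=c;Z=d["z_map"];v,u=np.mgrid[:420,:560];W=(np.stack([(u-K[0,2])/K[0,0]*Z,(v-K[1,2])/K[1,1]*Z,Z],-1)-t)@Rc
    p=W[(Z>0)&(np.hypot(W[...,0]-601,W[...,1]-40.9)<115)&(W[...,2]>79)&(W[...,2]<84)];print(cv2.minAreaRect(p[:,:2].astype(np.float32)))
E
python3 stack.py
```

```text
time_s: 25.75
tool_pos: [553.9, 20.1, 100.7]
wrist_force: [-0.0, 0.3, -0.5]
gripper_width: 29.9
finger_force: 0.0
time_s: 26.25
tool_pos: [497.6, 97.1, 223.0]
wrist_force: [0.4, 1.9, -0.6]
gripper_width: 29.9
finger_force: 0.0
((556.171875, 26.47785186767578), (116.38634490966797, 24.44775390625), 17.248258590698242)
((558.5013427734375, 27.43230628967285), (116.50682067871094, 23.618947982788086), 18.095487594604492)
side tab+y 237 z modes [(np.float64(15.5), np.int64(22)), (np.float64(35.5), np.int64(17)), (np.float64(65.5), np.int64(16))]
side tab-y 58 z modes [(np.float64(49.5), np.int64(13)), (np.float64(48.5), np.int64(9)), (np.float64(51.5), np.int64(8))]
side boss 75 z modes [(np.float64(73.5), np.int64(9)), (np.float64(72.5), np.int64(9)), (np.float64(74.5), np.int64(7))]
scene tab+y 71 z modes [(np.float64(62.5), np.int64(15)), (np.float64(63.5), np.int64(11)), (np.float64(64.5), np.int64(8))]
scene tab-y 253 z modes [(np.float64(11.5), np.int64(52)), (np.float64(12.5), np.int64(37)), (np.float64(49.5), np.int64(34))]
scene boss 63 z modes [(np.float64(71.5), np.int64(10)), (np.float64(81.5), np.int64(8)), (np.float64(72.5), np.int64(7))]
wrist tab+y 1082 z modes [(np.float64(62.5), np.int64(243)), (np.float64(61.5), np.int64(237)), (np.float64(33.5), np.int64(150))]
wrist tab-y 784 z modes [(np.float64(48.5), np.int64(330)), (np.float64(47.5), np.int64(268)), (np.float64(46.5), np.int64(63))]
wrist boss 642 z modes [(np.float64(71.5), np.int64(195)), (np.float64(70.5), np.int64(166)), (np.float64(80.5), np.int64(54))]
```

View pics/fin.png

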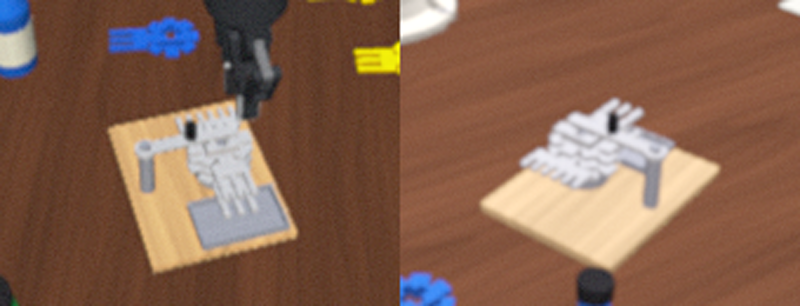

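Run:
```python
from h import *;from bench import bot
for n in("wrist","side","scene"):
    s=bot.sense();d=bot.snapshot(n);c=cam(d,s);K,Rc,t=c;Z=d["z_map"]
    v,u=np.mgrid[:420,:560];W=(np.stack([(u-K[0,2])/K[0,0]*Z,(v-K[1,2])/K[1,1]*Z,Z],-1)-t)@Rc
    D=np.hypot(W[...,0]-601,W[...,1]-40.9)
    k=W[(Z>0)&(D<75)&(D>30)&(W[...,2]>98)&(W[...,2]<107)];k=k if len(k) else np.zeros((1,3))
    m=np.median(k,0);print(n,len(k),m.round(1),"angle",np.degrees(np.arctan2(m[1]-40.9,m[0]-601))%360)
    p=W[(Z>0)&(D<105)&(D>60)&(W[...,2]>78)&(W[...,2]<84)];m=np.median(p,0)
    print("  outer bar",len(p),m.round(1),np.degrees(np.arctan2(m[1]-40.9,m[0]-601))%360)
```

```text
wrist 211 [553.4  24.  101.8] angle 199.52297005835013
  outer bar 740 [524.4  13.   80. ] 200.04164726591247
side 23 [552.4  25.2 102.4] angle 197.91672399418258
  outer bar 78 [522.3  12.8  81.5] 199.65806380700607
scene 21 [555.7  22.9 102.5] angle 201.661437613553
  outer bar 74 [524.   12.1  80.9] 200.49297634632657
```

Keeper at 200°, i.e. at its stop; stack intact, bystanders untouched. Handing in.

```bash
python3 -c "
from bench import bot
print(bot.sign_off())"
```

```text
the job is handed in; nothing more can be done
None
```

The brush hanger is assembled as asked (long, wide, long plates fully home, keeper bar at its stop) and handed in at about 26 s of the 72 s. The last plate slipped on its first grasp, unmoved, and needed a second; the arm stayed clear of the can and the paints.

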